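# Load a mortar coupon under a spring clip

## Task

A flat mortar coupon lies in the lane of the metal clamping stage, short of its spring clip. Hold the clip's long thumb bar down with one fingertip so that its nose lifts, and while you hold it use the other fingertip to push the coupon along the lane, under the nose, fully home against the end stop; then let the bar come up so that the nose clamps the coupon. Only press and push: do not lift the coupon out of the lane, and leave the things standing around where they are.

Things in the scene. Friction and masses are not known exactly. Their poses are not given: they have to be found in the camera images.
- stage: Metal clamping stage fixed on the worktop: base plate 210 x 116 x 12 mm with a lane along its x axis. Origin at worktop height under the lane's centre line; x points along the lane to the end stop, y across it to the thumb bar; the base covers x -136 to 74, y -38 to 78 mm. Its top, z = 12, is the lane's bed. Nothing crosses the lane but the clip's nose. The clip's shaft (y 36, z 20) is on posts 27 mm high; the leaf that carries the nose rises to 39 mm.
- lane_end (a point): Middle of the end stop's face, where it meets the bed: x = 60, y = 0, z = 12 mm in the stage frame. The stop is 16 mm high. The lane runs from the stage's back (x = -136, open) to here between two straight guides: inner faces at y = -24.5 and 24.5 mm, 8 mm wide, 8 mm above the bed.
- thumb_bar (a point): Middle of the top of the clip's thumb bar, a steel strip along the lane, x -131 to 5 mm in the stage frame. At rest it slopes: outer edge at y = 73, z = 31, inner edge at y = 50, z = 22 mm. Well pressed (clip at 0.36) it is level: y 50 to 74, top at z = 17 mm, 5 mm above the bed and 7 mm below the coupon's top; it gives 2 mm more. A fingertip can slide along it and keep it down.
- clip (a joint): Angle (rad) of the spring clip, a rocker on the shaft along the lane: 0 at rest, nose down; 0.36 with the bar pressed level; 0.42 at the hard stop; about 0.25 with the nose on the coupon. The bar takes 3 N to start and 7 N to get level when pressed on the middle of the bar's width, up to 12 N nearer the inner edge; it springs back when let go.
- clip_nose (a point): Middle of the underside of the clip's nose, a steel roller of 8 mm diameter lying along the lane over its centre line, x = 16 to 44 mm in the stage frame (this point at x = 30). It is 2.5 mm above the bed at rest, where it blocks the coupon, and 16 mm above it with the bar pressed level.
- coupon: Flat grey mortar coupon, 60 mm long (x) x 45 mm wide (y) x 12 mm thick, 75 g give or take; origin at the centre of its underside. It lies loose on the bed between the guides, 2 mm clear at each side, with its x axis along the lane, wholly behind the nose. Home against the end stop its centre is at x = 30 mm in the stage frame and its back edge at x = 0.
- mortar_cube: Bystander: grey mortar cube, 40 mm, standing right of the stage; origin at the centre of its underside.
- stopwatch: Bystander: dark stopwatch lying face up right of the stage, 71 x 60 x 19 mm; origin at the centre of its underside.
- sample_tin: Bystander: flat aluminium tin with a lid, 70 mm diameter, 30 mm high, left of the stage; origin at the centre of its underside.
There are look-alikes about, which are no part of the job. Leave any orange or purple look-alike of the coupon alone.

How it is judged:
By the outcome, as a careful person would: the job done as asked, in the order asked, and still so for the second after the job is handed in, with the robot touching nothing.
It also fails if it takes over 32 s, if anything falls off the work surface, if the arm or the gripper's body presses on something with over 40 N, if the wrist force passes 120 N, or if a joint passes its speed limit or range.

## Robot

A 6-joint arm with a two-finger parallel gripper is mounted at the origin on a cart in front of the work surface, level with it; the furniture and walls round the work are solid. World frame = base frame: x ahead of the robot, y to its left, z up, the work surface at z = 0. Lengths are in m, angles in rad, forces in N, time in s.
With the tool pointing down it reaches from about 0.325 to 0.75 m from the base axis. Payload 7.6 kg.
Tool frame: the origin (TCP) lies midway between the tips of the shut fingers; the grasp point (between the pads) lies 19 mm behind it; y points along the fingers, x is the direction in which the jaws open and shut, and the axes are right-handed (so a half turn about y gives the same grasp; the last joint's range is limited). The gripper opens to 85 mm and grips with 20 to 120 N. Pads are 22 mm wide; open, the fingers measure 114 mm over their backs; the gripper's body (76 mm by 85 mm) begins 54 mm behind the grasp point. The pads swing forward as they close: fully open they stand 13 mm farther back than shut.
Start: joints at [1.071, 0.052, 1.401, -0, 1.689, -0.07], TCP at [0.219, 0.477, 0.231] pointing down, gripper open.
Joint ranges: [-2.9, 2.9], [-0.91, 2.17], [0.12, 2.37], [-1.06, 4.2], [0.26, 2.73], [-2.93, 2.93]. Speed limits (rad/s): [2.57, 2.57, 3.01, 3.14, 3.14, 3.14].

## Interface

Orientations are given as a unit quaternion [x, y, z, w].
In Python, from station import arm, imaging, hand_in gives the robot as it stands.
- The arm moves only by the tool play_rows, never from a script. Its arguments are lists of equal length, an entry for each row: "translation": the shift along the tool's x, y, z in units of 30 mm (1.0 is 30 mm), a list of three; "twist": the turn, a rotation vector about the tool's x, y, z in units of 5 degrees (1.0 is 5 degrees), a list of three; "hand": the finger opening in mm, from 0 to 85.4. A call has exactly 10 rows; each row is the pose to reach, as a shift and turn from the pose commanded when the call began, along the tool's axes at that moment; what a row does not reach only later rows make up. A row lasts 1/10 s, in which the tool goes at most 50 mm and 8.59 degrees, less where a joint would pass 70% of its speed; a pose out of reach is approached as far as the arm can. A call with a gripper value outside its range is refused whole. The fingers move at their own pace and stop on an object; "squeeze" is the grip in N (left out, the last holds). Time passes only in rows, so rows that repeat a pose let the fingers close, or fill a call up. It gives the time, the measured TCP pose, the force and the opening at its end, in the units of the state.
- arm.read_state(): the state, without advancing time (a new reading comes with each control period).
- imaging.get_image(name): name is "side" or "top" or "wrist"; returns a dict with "img" (384x512x3 uint8, red, green, blue), "range_z" (384x512 float32, m along the optical axis (not along the pixel's ray), 0 where there is no reading), "fx", "fy", "cx", "cy" (pixels), "k1" (the pictures are not rectified: a ray, as slopes to the right and down, at radius r is drawn at 1 + k1 r^2 times it, then the intrinsics apply), "rvec" (rotation vector, rad) and "tvec" (3), from world to camera coordinates, as OpenCV has them. Camera axes: x right, y down, z forward; pixel columns grow to the right and rows downward; lengths in m; the calibration is good to about 2 mm. A picture is of the moment at which its call begins.
- hand_in(): hands the job in, once; it reports no verdict.
The state is a dict: "time_s": time; "joint_positions": joint angles; "qd": joint speeds; "joint_torque": joint torques, N m; "tcp_pos": TCP position; "ee_rot": TCP orientation; "wrist_force": force on the tool from outside, world axes, zero at the start; "torque": the same for the moment, N m; "opening": finger opening in m.
Only numpy, scipy, OpenCV 4.12 (cv2) and the standard library are available. Lean on these libraries where they do the work, as an engineer would, in place of code of your own. Each camera call takes 0.05 s, during which the arm holds its last target. There are 200 camera calls.

## Working session

There is one attempt and no reset: what is moved stays moved. The work goes in short steps, Python scripts to look and compute and a tool call to move; the robot and the scene stay as the last step left them, time stands still between calls to the robot, and variables do not carry over. Pictures are saved under pics/ and viewed, about 8 in all and at most 12, crops included, and the job is handed in when it is done.

Besides the shell and the picture viewer there is one more tool, called after "Request:" as name(argument=value, ...) on one line, values as JSON. play_rows: Moves the arm, as the interface text tells. Its arguments: {"type":"object","properties":{"translation":{"type":"array","items":{"type":"array","items":{"type":"number"}}},"twist":{"type":"array","items":{"type":"array","items":{"type":"number"}}},"hand":{"type":"array","items":{"type":"number"}},"squeeze":{"type":"number"}},"required":["translation","twist","hand"]}

```bash
ls; mkdir -p pics; cat > h.py <<'E'
import numpy as np, cv2
from station import arm, imaging
from scipy.spatial.transform import Rotation as R
def grab(n):
    d=imaging.get_image(n); np.save(f'/tmp/{n}.npy',d,allow_pickle=True); return d
def load(n): return np.load(f'/tmp/{n}.npy',allow_pickle=True).item()
def K(d): return np.array([[d['fx'],0,d['cx']],[0,d['fy'],d['cy']],[0,0,1.]]), np.array([d['k1'],0,0,0,0.])
def world(d,uv,depth=None,z=None):
    """pixel->world by depth image, or by plane z"""
    k,dist=K(d); uv=np.atleast_2d(np.array(uv,float))
    n=cv2.undistortPoints(uv[:,None],k,dist)[:,0]; r=np.c_[n,np.ones(len(n))]
    Rm=cv2.Rodrigues(np.array(d['rvec'],float))[0]; t=np.array(d['tvec'],float).ravel()
    c=-Rm.T@t; rw=r@Rm
    if z is None:
        s=d['range_z'][uv[:,1].astype(int),uv[:,0].astype(int)]
    else: s=(z-c[2])/rw[:,2]
    return c+rw*s[:,None]
def proj(d,p):
    k,dist=K(d); return cv2.projectPoints(np.atleast_2d(np.array(p,float)),np.array(d['rvec'],float),np.array(d['tvec'],float),k,dist)[0][:,0]
def save(img,name): cv2.imwrite(f'pics/{name}.png',cv2.cvtColor(img,cv2.COLOR_RGB2BGR))
E
python3 - <<'E'
from h import *
a=grab('top');b=grab('side')
save(np.vstack([a['img']]),'top1'); save(b['img'],'side1')
s=arm.read_state(); print(s)
for d in(a,b):
  Rm=cv2.Rodrigues(np.array(d['rvec'],float))[0]; print(-Rm.T@np.array(d['tvec']).ravel(), Rm.tolist(), d['fx'],d['k1'])
E
```

```text
pics
{'time_s': 0.1, 'joint_positions': array([ 1.07069635e+00,  5.27840080e-02,  1.40162638e+00,  2.29349727e-05,
        1.68859566e+00, -7.02934354e-02]), 'qd': array([-0.0001285 , -0.00208722, -0.00252514, -0.00086266,  0.00027464,
        0.00030498]), 'joint_torque': array([ 2.74516016e-03, -3.82582712e+01, -3.60983920e+01,  6.00672570e-05,
        4.80617498e-03, -3.88798992e-05]), 'tcp_pos': array([0.21860639, 0.47702759, 0.23054968]), 'ee_rot': array([ 0.59535691,  0.3814304 , -0.38231511, -0.59489172]), 'wrist_force': array([ 0.26953194, -0.21474905,  0.54313091]), 'torque': array([ 0.02240812, -0.08303066, -0.02796135]), 'opening': 0.08514498513767975}
[0.43029054 0.03241365 0.90376203] [[-0.022580306734500066, -0.9992370157002631, -0.031867164954034924], [-0.9901935909696481, 0.026748823430924773, -0.13711729594655195], [0.13786508677112203, 0.028458511898779605, -0.9900420854438956]] 446.9483816067243 -0.11500024428110349
[0.98021129 0.04829064 0.85521175] [[-0.026498642147736673, 0.9995536821833781, 0.013793418647205347], [0.8798019593817821, 0.02987049998900393, -0.47440095436074375], [-0.4746012370741397, -0.0004355043717657048, -0.8802008157821932]] 411.76636291795427 -0.02276938861122697
```

View pics/top1.png

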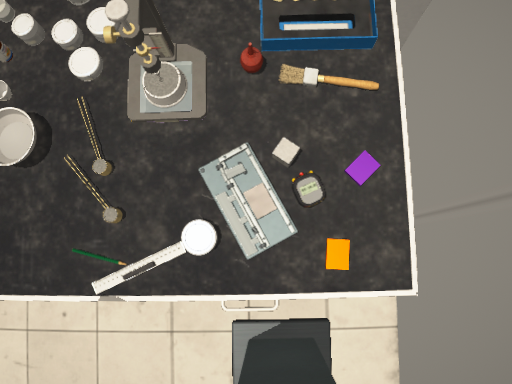

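View pics/side1.png

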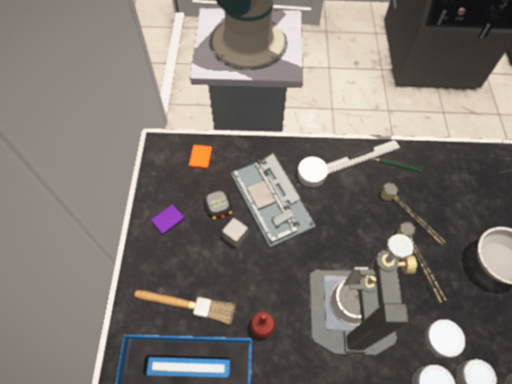

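```bash
python3 - <<'E'
from h import *
a=load('top')
c=a['img'][130:270,185:310]
save(cv2.resize(c,None,fx=4.2,fy=4.2,interpolation=cv2.INTER_CUBIC),'crop1')
print(world(a,[[199,170],[248,143],[297,230],[249,258]],z=.012))
E
```

```text
[[ 0.5929065   0.17157773  0.012     ]
 [ 0.64612791  0.07047446  0.012     ]
 [ 0.46634608 -0.02332552  0.012     ]
 [ 0.41337671  0.07327097  0.012     ]]
```

View pics/crop1.png

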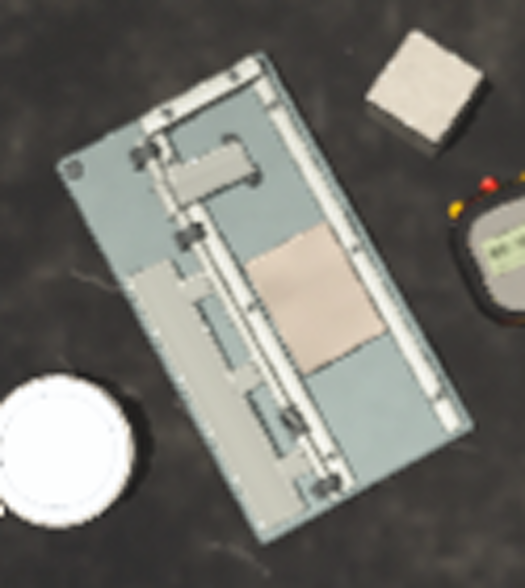

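```bash
cat >> h.py <<'E'
def plan(st,stage,yaw,goal_s,tgt_z,sgn):
    """tool-frame shift (units of 30 mm) and twist (5 deg) to put TCP at stage xy goal_s, height tgt_z, tool x = sgn*stage y, tool y down"""
    c,s=np.cos(yaw),np.sin(yaw)
    p=np.r_[stage+np.array([[c,-s],[s,c]])@np.array(goal_s),tgt_z]
    x=sgn*np.array([-s,c,0]); y=np.array([0,0,-1.]); G=R.from_matrix(np.c_[x,y,np.cross(x,y)])
    T=R.from_quat(st['ee_rot']); return p, T.inv().apply(p-st['tcp_pos'])/.03, np.degrees((T.inv()*G).as_rotvec())/5
E
python3 - <<'E'
from h import *
from scipy.optimize import least_squares
a=load('top'); f=lambda q:np.c_[185+(q[:,0]+.5)/4.2-.5,130+(q[:,1]+.5)/4.2-.5]
px=f(np.array([[265,543],[472,428],[262,53],[58,165.]]))
W=world(a,px,z=.012)[:,:2]; S=np.array([[-.136,.078],[-.136,-.038],[.074,-.038],[.074,.078]])
rot=lambda t:np.array([[np.cos(t),-np.sin(t)],[np.sin(t),np.cos(t)]])
r=least_squares(lambda v:(S@rot(v[2]).T+v[:2]-W).ravel(),[.5,.07,.5]); print(r.x,np.degrees(r.x[2]),r.fun*1e3)
cp=f(np.array([[246,262],[328,224],[386,332],[305,374.]]))
print((world(a,cp,z=.024)[:,:2]-r.x[:2])@rot(r.x[2])*1e3)
st=arm.read_state(); T=R.from_quat(st['ee_rot']); print(T.as_matrix().round(3))
for s in(1,-1): print(plan(st,r.x[:2],r.x[2],[-.09,.031],.1,s))
E
```

```text
[0.56623425 0.07111804 0.48209386] 27.62194334973449 [-2.08195227  1.31944859  0.02727951 -2.38056353  1.62747545 -0.73308124
  0.42719731  1.79419618]
[[-15.06622398  19.65386271]
 [-18.09746257 -23.0389828 ]
 [-76.21817151 -21.93009561]
 [-75.0038443   20.90042505]]
[[ 0.417 -0.001 -0.909]
 [ 0.909 -0.001  0.417]
 [-0.001 -1.     0.   ]]
(array([0.47211921, 0.05685767, 0.1       ]), array([ -9.2044479 ,   4.36297401, -13.5184266 ]), array([-8.65781867e-03, -1.04495763e+01, -1.43665001e-02]))
(array([0.47211921, 0.05685767, 0.1       ]), array([ -9.2044479 ,   4.36297401, -13.5184266 ]), array([ 1.72271130e-02,  2.55504168e+01, -1.03817367e-02]))
```

Request:
play_rows(translation=[[-0.9, 0.4, -1.3], [-1.8, 0.7, -2.7], [-2.8, 1.1, -4.0], [-3.7, 1.5, -5.4], [-4.6, 1.8, -6.8], [-5.5, 2.2, -8.1], [-6.4, 2.6, -9.5], [-7.4, 2.9, -10.8], [-8.3, 3.3, -12.2], [-9.2, 3.7, -13.5]], twist=[[0, -1.0, 0], [0, -2.1, 0], [0, -3.1, 0], [0, -4.2, 0], [0, -5.2, 0], [0, -6.3, 0], [0, -7.3, 0], [0, -8.4, 0], [0, -9.4, 0], [0, -10.45, 0]], hand=[50, 50, 50, 50, 50, 50, 50, 50, 50, 50])

```text
time_s: 1.1
tcp_pos: [0.4706, 0.059, 0.1208]
ee_rot: [0.365, 0.606, -0.605, -0.365]
wrist_force: [0.6, 0.6, 0.7]
opening: 0.0503
```

Request:
play_rows(translation=[[0, 0, 0], [0, 0, 0], [0, 0, 0], [0, 0, 0], [0, 0, 0], [0, 0, 0], [0, 0, 0], [0, 0, 0], [0, 0, 0], [0, 0, 0]], twist=[[0, 0, 0], [0, 0, 0], [0, 0, 0], [0, 0, 0], [0, 0, 0], [0, 0, 0], [0, 0, 0], [0, 0, 0], [0, 0, 0], [0, 0, 0]], hand=[50, 50, 50, 50, 50, 50, 50, 50, 50, 50])

```text
time_s: 2.1
tcp_pos: [0.4699, 0.061, 0.1213]
ee_rot: [0.366, 0.605, -0.605, -0.366]
wrist_force: [-0.1, 0.3, -0.4]
opening: 0.0499
```

```bash
python3 - <<'E'
from h import *
st=arm.read_state(); print({k:np.round(v,4) for k,v in st.items()})
d=grab('wrist'); save(d['img'],'wrist1')
print(plan(st,np.array([.56623,.07112]),.4821,[-.095,.031],.12,1))
for z in (.012,.024): print(proj(d,[.5,.05,z]))
E
```

```text
{'time_s': np.float64(2.1), 'joint_positions': array([ 5.1000e-02, -2.8200e-02,  1.7037e+00,  1.0000e-04,  1.4660e+00,
       -2.0019e+00]), 'qd': array([ 0.0004, -0.0007,  0.0011,  0.0002,  0.0004, -0.0002]), 'joint_torque': array([ 3.88000e-02, -3.32789e+01, -3.43981e+01,  1.60000e-03,
        6.00000e-04,  6.00000e-04]), 'tcp_pos': array([0.4699, 0.061 , 0.1213]), 'ee_rot': array([ 0.3662,  0.6049, -0.6049, -0.3662]), 'wrist_force': array([-0.1312,  0.3166, -0.4385]), 'torque': array([-0.0306, -0.018 , -0.0403]), 'opening': np.float64(0.0499)}
(array([0.46768493, 0.05454084, 0.12      ]), array([-0.15499676,  0.04257708,  0.16565452]), array([ 9.56903818e-04, -5.58062756e-05,  6.94485846e-04]))
[[229.88709371 212.14911773]]
[[228.78521387 216.62056993]]
```

View pics/wrist1.png

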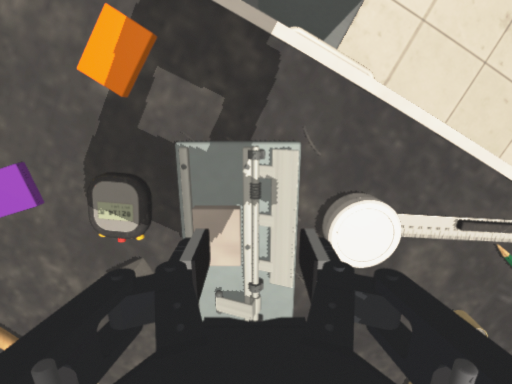

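```bash
python3 - <<'E'
from h import *
d=load('wrist'); t=.4821; M=np.array([[np.cos(t),-np.sin(t)],[np.sin(t),np.cos(t)]])
S=lambda uv,z:((world(d,uv,z=z)[:,:2]-[.56623,.07112])@M*1e3).round(1)
print('back corners',S([[177.5,142],[300.5,142]],.012))
print('coupon back',S([[192,206],[240,206]],.024))
w=world(d,[[285,200],[280,200],[293,200],[215,235],[215,170]]); print('depth',np.c_[(w[:,:2]-[.56623,.07112])@M,w[:,2]]*1e3)
c=d['img'][130:290,150:340]; save(cv2.resize(c,None,fx=4,fy=3.6,interpolation=cv2.INTER_CUBIC),'wcrop')
E
```

```text
back corners [[-135.8  -33.9]
 [-135.8   77.3]]
coupon back [[-78.8 -21.5]
 [-78.9  22.5]]
depth [[ -85.07696705   63.43725733   25.35166991]
 [ -84.24486197   59.16423769   22.73418888]
 [ -85.99471418   70.26275636   28.23958481]
 [ -49.52559743   -1.66658529   23.25486393]
 [-109.62588679   -1.09998361   10.1197454 ]]
```

View pics/wcrop.png

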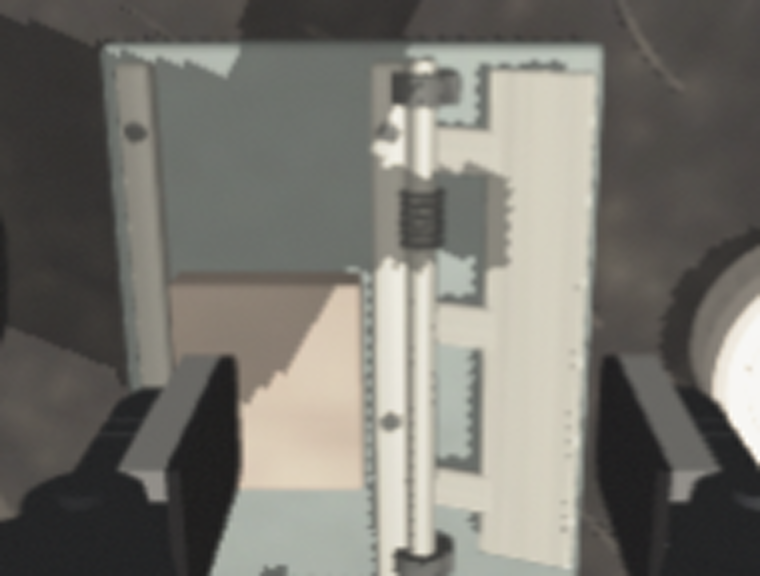

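Request:
play_rows(translation=[[-0.15, 0.3, 0.17], [-0.15, 0.6, 0.17], [-0.15, 0.9, 0.17], [-0.15, 1.2, 0.17], [-0.15, 1.5, 0.17], [-0.15, 1.8, 0.17], [-0.15, 2.1, 0.17], [-0.15, 2.4, 0.17], [-0.15, 2.7, 0.17], [-0.15, 2.8, 0.17]], twist=[[0, 0, 0], [0, 0, 0], [0, 0, 0], [0, 0, 0], [0, 0, 0], [0, 0, 0], [0, 0, 0], [0, 0, 0], [0, 0, 0], [0, 0, 0]], hand=[50, 50, 50, 50, 50, 50, 50, 50, 50, 50])

```text
time_s: 3.15
tcp_pos: [0.4669, 0.0546, 0.036]
ee_rot: [-0.366, -0.605, 0.605, 0.367]
wrist_force: [-0.4, -0.2, -0.1]
opening: 0.05
```

```bash
python3 - <<'E'
from h import *
st=arm.read_state(); print(st['tcp_pos'],st['wrist_force'])
print(plan(st,np.array([.56623,.07112]),.4821,[-.095,.031],.03,1))
d=grab('wrist');e=grab('side')
A=cv2.resize(d['img'][120:330,140:360],(520,496),interpolation=cv2.INTER_CUBIC)
B=cv2.resize(e['img'][130:260,210:325],(270,305),interpolation=cv2.INTER_CUBIC)
B=np.vstack([B,np.zeros((191,270,3),np.uint8)]); save(np.hstack([A,B]),'w2')
E
```

```text
[0.4669131  0.05458384 0.03598611] [-0.35086504 -0.21788794 -0.05913786]
(array([0.46768493, 0.05454084, 0.03      ]), array([-0.01335522,  0.19949376, -0.02242324]), array([-1.67921763e-02, -7.08407545e-05,  9.01767666e-03]))
```

View pics/w2.png

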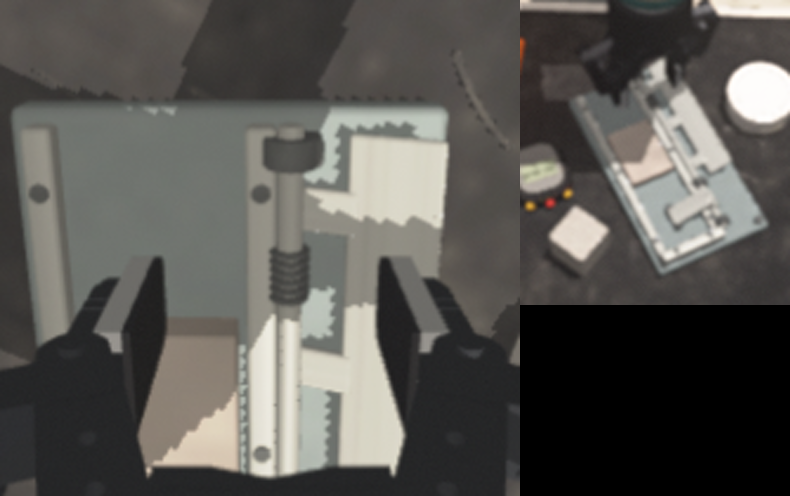

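```bash
python3 - <<'E'
from h import *
d=load('wrist'); st=arm.read_state(); T=R.from_quat(st['ee_rot']); print(T.as_matrix().round(3))
for back in (0,.005,.01):
  for dz in(-.011,.011):
    P=[st['tcp_pos']+T.apply([sx,-back,dz]) for sx in(-.036,-.025,.025,.036)]
    q=proj(d,P); print(back,dz,(np.c_[(q[:,0]-140)*520/220,(q[:,1]-120)*496/210]).round().tolist())
# depth of finger end faces and stage pts (crop px)
c=np.array([[135,275],[405,275],[120,320],[425,320],[400,150],[150,200],[200,300]]); uv=np.c_[c[:,0]*220/520+140,c[:,1]*210/496+120]
w=world(d,uv); t=.4821; M=np.array([[np.cos(t),-np.sin(t)],[np.sin(t),np.cos(t)]])
print((np.c_[(w[:,:2]-[.56623,.07112])@M,w[:,2]]*1e3).round(1))
E
```

```text
[[-0.464 -0.001 -0.886]
 [ 0.886  0.    -0.464]
 [ 0.    -1.     0.001]]
0 -0.011 [[122.0, 334.0], [167.0, 334.0], [372.0, 334.0], [417.0, 334.0]]
0 0.011 [[116.0, 250.0], [163.0, 250.0], [377.0, 250.0], [424.0, 250.0]]
0.005 -0.011 [[117.0, 345.0], [164.0, 345.0], [376.0, 345.0], [422.0, 345.0]]
0.005 0.011 [[111.0, 259.0], [159.0, 259.0], [380.0, 259.0], [429.0, 259.0]]
0.01 -0.011 [[112.0, 356.0], [160.0, 356.0], [379.0, 356.0], [427.0, 356.0]]
0.01 0.011 [[105.0, 268.0], [155.0, 268.0], [384.0, 268.0], [434.0, 268.0]]
[[-107.     2.8   51.6]
 [-107.5   59.7   52.7]
 [-106.9    3.8   70.7]
 [-165.9   31.3  177.3]
 [-127.4   63.    24.3]
 [-110.1   -1.1   10.9]
 [ -79.7   11.4    9.8]]
```

Request:
play_rows(translation=[[0, 0.08, 0], [0, 0.16, 0], [0, 0.24, 0], [0, 0.32, 0], [0, 0.4, 0], [0, 0.48, 0], [0, 0.56, 0], [0, 0.64, 0], [0, 0.72, 0], [0, 0.75, 0]], twist=[[0, 0, 0], [0, 0, 0], [0, 0, 0], [0, 0, 0], [0, 0, 0], [0, 0, 0], [0, 0, 0], [0, 0, 0], [0, 0, 0], [0, 0, 0]], hand=[54, 54, 54, 54, 54, 54, 54, 54, 54, 54])

```text
time_s: 4.25
tcp_pos: [0.4677, 0.0549, 0.0148]
ee_rot: [0.366, 0.605, -0.605, -0.366]
wrist_force: [-1.2, 2.4, 5.2]
opening: 0.0544
```

Request:
play_rows(translation=[[0, 0, 0], [0, 0, 0], [0, 0, 0], [0, 0, 0], [0, 0, 0], [0, 0, 0], [0, 0, 0], [0, 0, 0], [0, 0, 0], [0, 0, 0]], twist=[[0, 0, 0], [0, 0, 0], [0, 0, 0], [0, 0, 0], [0, 0, 0], [0, 0, 0], [0, 0, 0], [0, 0, 0], [0, 0, 0], [0, 0, 0]], hand=[54, 54, 54, 54, 54, 54, 54, 54, 54, 54])

```text
time_s: 5.25
tcp_pos: [0.4676, 0.0548, 0.0149]
ee_rot: [0.366, 0.605, -0.605, -0.366]
wrist_force: [-0.5, 3.6, 4.6]
opening: 0.0538
```

```bash
python3 - <<'E'
from h import *
st=arm.read_state(); print(st['tcp_pos'],st['wrist_force'],st['torque'],R.from_quat(st['ee_rot']).as_matrix().round(4))
d=grab('wrist');t=.4821; M=np.array([[np.cos(t),-np.sin(t)],[np.sin(t),np.cos(t)]])
# bar profile far (x=-123) via depth
for x in(-.125,-.065):
  for y in (.052,.057,.062,.067,.072):
    P=np.r_[M@[x,y]+[.56623,.07112],.018]; q=proj(d,P)[0]; w=world(d,q)[0]; print(x,y,q.round(),(w[2]*1e3).round(1))
A=cv2.resize(d['img'][120:330,140:360],(520,496),interpolation=cv2.INTER_CUBIC)
e=grab('top'); B=cv2.resize(e['img'][130:270,185:310],(270,302),interpolation=cv2.INTER_CUBIC)
B=np.vstack([B,np.zeros((194,270,3),np.uint8)]); save(np.hstack([A,B]),'w3')
E
```

```text
[0.46764671 0.05475141 0.0149318 ] [-0.49071614  3.5668969   4.58132359] [ 0.70754187  0.24482984 -0.05555178] [[-4.637e-01  5.000e-04 -8.860e-01]
 [ 8.860e-01  4.000e-04 -4.637e-01]
 [ 2.000e-04 -1.000e+00 -6.000e-04]]
-0.125 0.052 [294. 194.] 156.1
-0.125 0.057 [304. 194.] 17.5
-0.125 0.062 [313. 194.] 18.1
-0.125 0.067 [323. 194.] 17.6
-0.125 0.072 [332. 194.] 18.4
-0.065 0.052 [290. 292.] 17.5
-0.065 0.057 [298. 292.] 17.2
-0.065 0.062 [307. 292.] 17.5
-0.065 0.067 [315. 291.] 51.7
-0.065 0.072 [324. 291.] 82.6
```

View pics/w3.png

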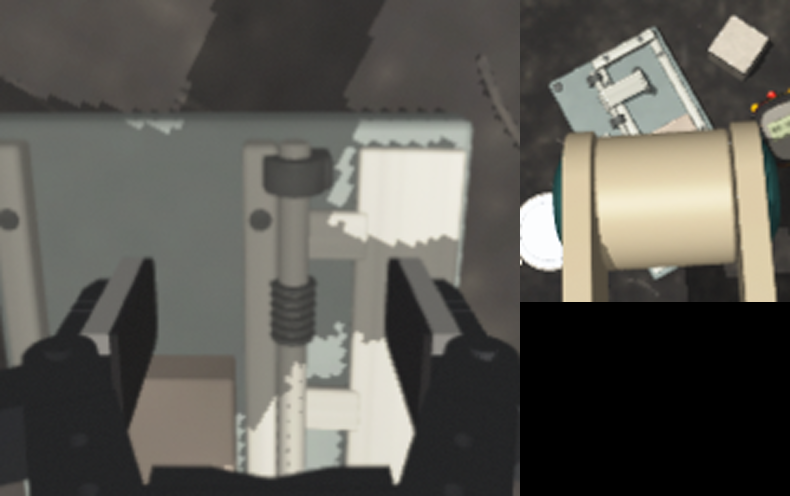

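Request:
play_rows(translation=[[0, 0.03, 0], [0, 0.06, 0], [0, 0.06, 0], [0, 0.06, -0.1], [0, 0.06, -0.2], [0, 0.06, -0.35], [0, 0.06, -0.5], [0, 0.06, -0.65], [0, 0.06, -0.8], [0, 0.06, -0.9]], twist=[[0, 0, 0], [0, 0, 0], [0, 0, 0], [0, 0, 0], [0, 0, 0], [0, 0, 0], [0, 0, 0], [0, 0, 0], [0, 0, 0], [0, 0, 0]], hand=[54, 54, 54, 54, 54, 54, 54, 54, 54, 54])

```text
time_s: 6.35
tcp_pos: [0.4909, 0.0662, 0.0128]
ee_rot: [-0.366, -0.604, 0.606, 0.366]
wrist_force: [-4.7, -3.1, 7.6]
opening: 0.0542
```

```bash
python3 - <<'E'
from h import *
st=arm.read_state(); print(st['tcp_pos'],st['wrist_force'])
d=grab('wrist');e=grab('side');a=load('top');t=.4821; M=np.array([[np.cos(t),-np.sin(t)],[np.sin(t),np.cos(t)]])
W=lambda x,y,z:np.r_[M@[x,y]+[.56623,.07112],z]
for y in (.052,.055,.058,.061,.064,.067,.070):
    q=proj(d,W(-.115,y,.018))[0]; w=world(d,q)[0]; print(y,(w[2]*1e3).round(1))
b=grab('top')
for n,im in(('side',e),('top',b)):
  for y,z in((0,.032),(.01,.034),(.02,.036),(-.015,.012)):
    q=proj(im,W(.03,y,z))[0]; print(n,y,q.round(),world(im,q)[0,2].round(4), world(a,proj(a,W(.03,y,z))[0])[0,2].round(4))
B=cv2.resize(e['img'][150:260,225:325],(500,550),interpolation=cv2.INTER_CUBIC); save(B,'s4')
E
```

```text
[0.49085364 0.06621595 0.01276831] [-4.68580334 -3.07646241  7.61455875]
0.052 16.7
0.055 15.4
0.058 15.1
0.061 16.2
0.064 15.6
0.067 14.0
0.07 14.3
side 0 [275. 218.] 0.0329 0.034
side 0.01 [279. 216.] 0.0325 0.0331
side 0.02 [283. 214.] 0.0331 0.037
side -0.015 [269. 225.] 0.0076 0.0109
top 0 [241. 167.] 0.0377 0.034
top 0.01 [236. 169.] 0.0394 0.0331
top 0.02 [232. 172.] 0.0387 0.037
top -0.015 [248. 165.] 0.0117 0.0109
```

View pics/s4.png

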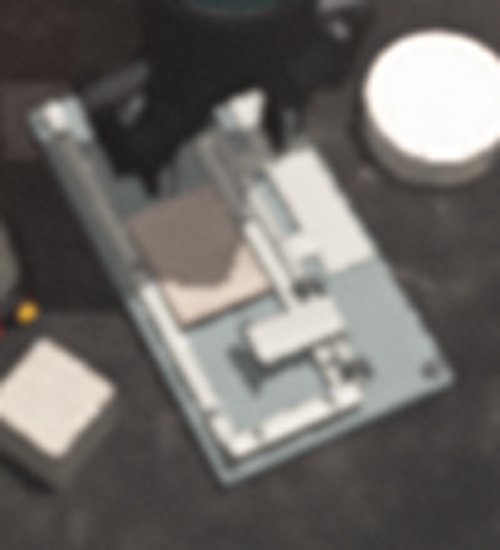

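Request:
play_rows(translation=[[0, 0, -0.17], [0, 0, -0.34], [0, 0, -0.51], [0, 0, -0.68], [0, 0, -0.85], [0, 0, -1.02], [0, 0, -1.19], [0, 0, -1.36], [0, 0, -1.53], [0, 0, -1.7]], twist=[[0, 0, 0], [0, 0, 0], [0, 0, 0], [0, 0, 0], [0, 0, 0], [0, 0, 0], [0, 0, 0], [0, 0, 0], [0, 0, 0], [0, 0, 0]], hand=[54, 54, 54, 54, 54, 54, 54, 54, 54, 54])

```text
time_s: 7.5
tcp_pos: [0.536, 0.0898, 0.0127]
ee_rot: [-0.366, -0.604, 0.606, 0.366]
wrist_force: [-5.4, -2.5, 7.1]
opening: 0.0542
```

Request:
play_rows(translation=[[0, 0, -0.03], [0, 0, -0.06], [0, 0, -0.09], [0, 0, -0.12], [0, 0, -0.15], [0, 0, -0.18], [0, 0, -0.2], [0, 0, -0.2], [0, 0, -0.2], [0, 0, -0.2]], twist=[[0, 0, 0], [0, 0, 0], [0, 0, 0], [0, 0, 0], [0, 0, 0], [0, 0, 0], [0, 0, 0], [0, 0, 0], [0, 0, 0], [0, 0, 0]], hand=[54, 54, 54, 54, 54, 54, 54, 54, 54, 54])

```text
time_s: 8.5
tcp_pos: [0.5413, 0.0925, 0.0128]
ee_rot: [-0.366, -0.604, 0.606, 0.366]
wrist_force: [-5.3, -1.9, 6.8]
opening: 0.0539
```

Request:
play_rows(translation=[[0, 0, -0.02], [0, 0, -0.04], [0, 0, -0.06], [0, 0, -0.08], [0, 0, -0.1], [0, 0, -0.1], [0, 0, -0.1], [0, 0, -0.1], [0, 0, -0.1], [0, 0, -0.1]], twist=[[0, 0, 0], [0, 0, 0], [0, 0, 0], [0, 0, 0], [0, 0, 0], [0, 0, 0], [0, 0, 0], [0, 0, 0], [0, 0, 0], [0, 0, 0]], hand=[54, 54, 54, 54, 54, 54, 54, 54, 54, 54])

```text
time_s: 9.5
tcp_pos: [0.5432, 0.0935, 0.0127]
ee_rot: [-0.366, -0.603, 0.606, 0.367]
wrist_force: [-8.6, -4.7, 8.7]
opening: 0.0539
```

```bash
python3 - <<'E'
from h import *
e=grab('side');b=grab('top')
st=arm.read_state(); print(st['tcp_pos'],st['wrist_force'])
B=cv2.resize(e['img'][160:260,225:325],(400,400),interpolation=cv2.INTER_CUBIC)
A=cv2.resize(b['img'][130:230,190:290],(400,400),interpolation=cv2.INTER_CUBIC); save(np.hstack([A,B]),'s5')
E
```

```text
[0.54323355 0.09347457 0.01274243] [-9.41631333 -4.31229835  9.47474199]
```

View pics/s5.png

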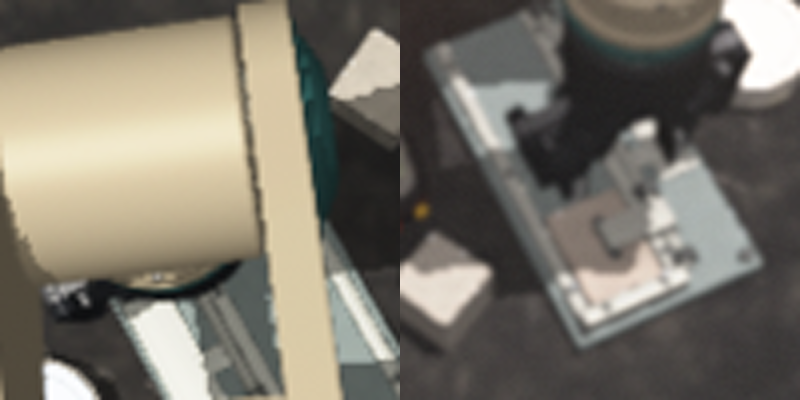

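Request:
play_rows(translation=[[0, 0, -0.02], [0, 0, -0.04], [0, 0, -0.06], [0, 0, -0.08], [0, 0, -0.08], [0, 0, -0.08], [0, 0, -0.08], [0, 0, -0.08], [0, 0, -0.08], [0, 0, -0.08]], twist=[[0, 0, 0], [0, 0, 0], [0, 0, 0], [0, 0, 0], [0, 0, 0], [0, 0, 0], [0, 0, 0], [0, 0, 0], [0, 0, 0], [0, 0, 0]], hand=[54, 54, 54, 54, 54, 54, 54, 54, 54, 54])

```text
time_s: 10.6
tcp_pos: [0.5435, 0.0936, 0.0126]
ee_rot: [-0.365, -0.602, 0.608, 0.368]
wrist_force: [-18.6, -8.4, 17.1]
opening: 0.0543
```

Request:
play_rows(translation=[[0, 0, 0.04], [0, 0, 0.08], [0, 0, 0.12], [0, 0, 0.16], [0, 0, 0.16], [0, 0, 0.16], [0, 0, 0.16], [0, 0, 0.16], [0, 0, 0.16], [0, 0, 0.16]], twist=[[0, 0, 0], [0, 0, 0], [0, 0, 0], [0, 0, 0], [0, 0, 0], [0, 0, 0], [0, 0, 0], [0, 0, 0], [0, 0, 0], [0, 0, 0]], hand=[54, 54, 54, 54, 54, 54, 54, 54, 54, 54])

```text
time_s: 11.6
tcp_pos: [0.5432, 0.0935, 0.0135]
ee_rot: [0.367, 0.605, -0.605, -0.366]
wrist_force: [-0.8, 0.9, 6.1]
opening: 0.0539
```

Request:
play_rows(translation=[[0, -0.05, 0], [0, -0.1, 0], [0, -0.15, 0], [0, -0.2, 0], [0, -0.25, 0], [0, -0.3, 0], [0, -0.4, 0], [0, -0.6, 0], [0, -0.8, 0], [0, -1.0, 0]], twist=[[0, 0, 0], [0, 0, 0], [0, 0, 0], [0, 0, 0], [0, 0, 0], [0, 0, 0], [0, 0, 0], [0, 0, 0], [0, 0, 0], [0, 0, 0]], hand=[54, 54, 54, 54, 54, 54, 54, 54, 54, 54])

```text
time_s: 12.6
tcp_pos: [0.5426, 0.0939, 0.0438]
ee_rot: [0.366, 0.605, -0.605, -0.366]
wrist_force: [0.3, 0.2, 0.5]
opening: 0.054
```

Request:
play_rows(translation=[[0, -0.5, 0], [0, -1.0, 0], [0, -1.5, 0], [0, -2.0, 0], [0, -2.5, 0], [0, -3.0, 0], [0, -3.5, 0.5], [0, -4.0, 1.0], [0, -4.0, 1.5], [0, -4.0, 2.0]], twist=[[0, 0, 0], [0, 0, 0], [0, 0, 0], [0, 0, 0], [0, 0, 0], [0, 0, 0], [0, 0, 0], [0, 0, 0], [0, 0, 0], [0, 0, 0]], hand=[54, 54, 54, 54, 54, 54, 54, 54, 54, 54])

```text
time_s: 13.6
tcp_pos: [0.489, 0.0658, 0.1643]
ee_rot: [0.367, 0.605, -0.605, -0.366]
wrist_force: [-0.0, -0.3, -0.5]
opening: 0.0542
```

```bash
python3 - <<'E'
from h import *
e=grab('side');d=grab('wrist')
st=arm.read_state(); print(st['tcp_pos'],st['wrist_force'])
B=cv2.resize(e['img'][160:260,225:325],(400,400),interpolation=cv2.INTER_CUBIC)
q=proj(d,[.57,.08,.02])[0].astype(int); print(q)
y0=min(max(q[1]-100,0),184);x0=min(max(q[0]-100,0),312); print(x0,y0)
A=cv2.resize(d['img'][y0:y0+200,x0:x0+200],(400,400)); save(np.hstack([A,B]),'s6')
E
```

```text
[0.48861113 0.0655463  0.16386509] [ 0.43670215 -0.63326967 -0.29116739]
[232 249]
132 149
```

View pics/s6.png

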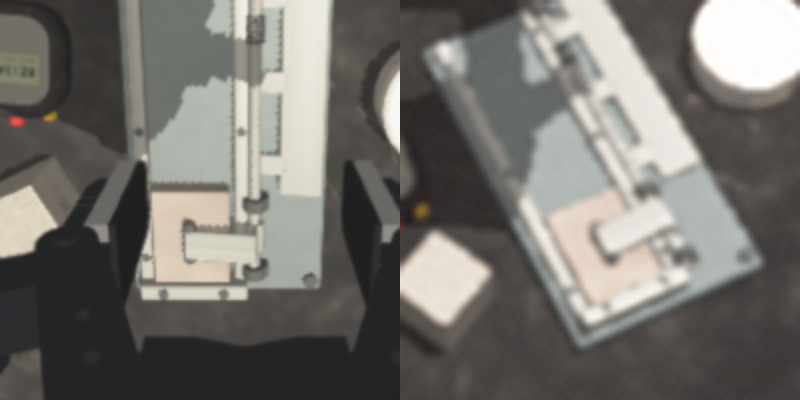

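```bash
python3 - <<'E'
from h import *
d=load('wrist');t=.4821; M=np.array([[np.cos(t),-np.sin(t)],[np.sin(t),np.cos(t)]])
f=lambda w:((w[:,:2]-[.56623,.07112])@M*1e3).round(1)
print('back',f(world(d,[[132+76,149+92.5],[132+114,149+92.5]],z=.024)),'front',f(world(d,[[132+78,149+142]],z=.024)))
for y in(.054,.06,.066,.071):
  q=proj(d,np.r_[M@[-.02,y]+[.56623,.07112],.026])[0]; print(y,world(d,q)[0,2].round(4))
from station import hand_in
print(hand_in())
E
```

```text
back [[ -4.5 -21. ]
 [ -4.6  21.7]] front [[ 60.5 -21.9]]
0.054 0.0182
0.06 0.0179
0.066 0.0185
0.071 0.0204
the job is handed in; nothing more can be done
None
```

The coupon is home against the end stop with the clip nose down on it, and I handed the job in at about 13.7 s with the arm clear. The one number that disagrees is the coupon's back edge.

- **What I did:** One fingertip held the thumb bar down, level or slightly past it. The other fingertip pushed the coupon under the lifted nose until it stopped. I backed off about 1 mm with the bar still held, then lifted straight up so the nose came down on the coupon.
- **Push force:** It rose from about 6 N to about 20 N while the tool moved only 0.3 mm. At that point the tool was 10 mm short of the stage origin, where about 11 mm was expected with the coupon home.
- **Position in the pictures:** The last wrist and side views show the coupon at the end stop under the nose. Its front edge measures x ≈ 60.5 mm, against 60 mm for home.
- **What disagreed:** The same picture puts the back edge at about -4.5 mm instead of 0, a length of 65 mm for a 60 mm coupon. The back-edge pixel probably included the coupon's side face or its shadow. I trusted the stall and the front edge.
- **Bar after release:** The depth reading shows the outer edge about 2 mm above the inner one. That is a partial tilt, as expected with the nose resting on the coupon.
- **Bystanders:** I did not touch the bystanders or the look-alikes on purpose, and the bystanders visible in the last pictures look undisturbed.

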